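# Brace a rivet jar and unscrew its cap

### The arm

A 6-joint arm with a two-finger parallel gripper is mounted at the origin on the work surface. World frame = base frame: x ahead of the robot, y to its left, z up, the work surface at z = 0. Lengths are in m, angles in rad, forces in N, time in s.
With the tool pointing down it reaches from about 0.4 to 0.825 m from the base axis. Payload 7 kg.
Tool frame: the origin (TCP) lies at the very end of the fingers, on their centre line; the grasp point (between the pads) lies 19 mm behind it; z points along the fingers, y is the line along which they close (so a half turn about z gives the same grasp; the last joint's range is limited). The gripper opens to 88 mm and grips with 3 to 60 N. Pads are 19 mm wide; open, the fingers measure 130 mm over their backs; the gripper's body (78 mm by 193 mm) begins 47 mm behind the grasp point.
Start: joints at [1.522, 0.359, 0.012, 0, -1.224, -0.288], TCP at [0.223, 0.637, 0.227] pointing down, gripper open.
Joint ranges: [-3.07, 3.07], [-1.43, 2.12], [-1.02, 1.25], [-3.03, 1.67], [-3.05, -0], [-3.03, 3.03]. Speed limits (rad/s): [2.39, 2.39, 3.01, 3.14, 3.14, 3.14].

### API

Orientations are given as [roll, pitch, yaw] about the fixed x, y, z axes, in that order (R = Rz(yaw) Ry(pitch) Rx(roll)).
In Python, from station import arm gives the robot as it stands.
- The arm moves only by the tool step_arm, never from a script. Its argument "rows" is a list of rows, each a list of 5 numbers: the shift along the world's x, y, z in m, then the turn about the world's z in rad, then the finger opening in m, from 0 to 0.0876. In form: [[x, y, z, spin, gripper], ...]. A call has 1 to 20 rows; each row is the pose to reach, as a shift and turn from the pose commanded when the call began; what a row does not reach only later rows make up. A row lasts 1/10 s, in which the tool goes at most 50 mm and 8.59 degrees, less where a joint would pass 70% of its speed; a pose out of reach is approached as far as the arm can. A call with a gripper value outside its range is refused whole. The fingers move at their own pace and stop on an object; "newtons" is the grip in N (left out, the last holds). Time passes only in rows, so rows that repeat a pose let the fingers close. It gives the time, the measured TCP pose, the force, the opening and the grip force at its end, in the units of the state.
- arm.get_state(): the state, without advancing time (a new reading comes with each control period).
- arm.grab_frame(name): name is "scene" or "top" or "wrist"; returns a dict with "color" (420x560x3 uint8, blue, green, red), "vfov" (degrees; the focal length in pixels is half the picture's height over the tangent of half this angle, whatever the lens; pixels are square), "cx", "cy" (the principal point, pixels), "rvec" (rotation vector, rad) and "tvec" (3), from world to camera coordinates, as OpenCV has them. Camera axes: x right, y down, z forward; pixel columns grow to the right and rows downward; lengths in m; the calibration is good to about 2 mm. The wrist camera is an equidistant fisheye: a pixel r from the principal point sees the ray r / f radians off the axis. A picture is of the moment at which its call begins. There is no depth.
- arm.job_done(): hands the job in; it is judged then, once.
The state is a dict: "t": time; "q": joint angles; "qd": joint speeds; "joint_efforts": joint torques, N m; "eef_pos": TCP position; "ee_rot": TCP orientation; "force": force on the tool from outside, world axes, zero at the start; "moment": the same for the moment, N m; "width": finger opening in m; "gripper_force": force on a finger pad.
Only numpy, scipy, OpenCV 4.12 (cv2) and the standard library are available. Lean on these libraries where they do the work, as an engineer would, in place of code of your own. Each camera call takes 0.05 s, during which the arm holds its last target. There are 200 camera calls.

### The job

Slide the red-handled jaw in until it grips the square rivet jar firmly in the bench clamp, and only then unscrew the jar's black cap anticlockwise, turning only until its thread lets go, and lift it straight off. Finish still holding the cap in the gripper, level and still, a finger's breadth above the jar's open mouth and not touching it; do not put it down. Keep the jar upright and down in the clamp, the jaw closed, and leave the tape, wooden block and tin where they are.

Things in the scene. Friction and masses are not known exactly. Their poses are not given: they have to be found in the camera images.
- vise: grey bench clamp, screwed to the bench. Base plate 100 mm (x) by 215 mm (y) by 12 mm thick, from y = -147 to +67 mm; origin at table height, in line with the jar's seat; z up. The fixed jaw stands at its +y end: inner face at y = +36 mm, top at z = 57 mm. The jar stands on the plate (z = 12 mm) between the jaws. The plate is slippery: an unclamped jar turns with its cap.
- jaw (a joint): the clamp's steel sliding jaw (62 mm wide, top at z = 56 mm): 0 = wide open, grows in m as it slides in the clamp's +y direction towards the fixed jaw. Its face lies at clamp y = -62 mm + joint value, so a jar gripped squarely against the fixed jaw gives 0.034. The slide is stiff (about 13 N to move) and stays where it is left; press 6 to 9 N more against the jar.
- jaw_handle (a point): centre of the top of the jaw's upright red round handle post, 18 mm diameter, top at z = 78 mm, free of other things from z = 33 mm up; the post's axis is 60 mm behind the jaw's face and 44 mm from the back of the jaw plate. It moves with the jaw.
- jar: square clear glass jar full of brass and steel rivets, loose between the jaws, 64 by 64 mm, body 62 mm high, about 0.45 kg; origin at the centre of its underside, z up. A round threaded neck of 42 mm diameter (50 mm over the thread) rises from it to the rim 83 mm above the origin. A red dot on the shoulder lies at 1.25 rad (72 degrees) anticlockwise from the jar's x axis.
- jar_rim (a point): centre of the jar's mouth, at rim height, 83 mm above the jar's underside
- cap: round black screw cap on the jar, 58 mm diameter, 29 mm high, 60 g; origin at the centre of its underside, z up, x through its white stripe. Its underside starts about 72 mm above the jar's (top 113 mm above the bench). Grip the solid upper 14 mm; the skirt reaches 11 mm below the rim. Anticlockwise from above loosens; a sprung rubber seal presses 12 N on the rim; turning takes 0.2 to 0.4 N m.
- cap_mark (a point): point on the cap's white stripe: 24 mm from the axis along cap x, 29 mm above its underside. The stripe's angle anticlockwise from the jar's x axis starts at 0 to 0.25 rad; the cap rises 1.5 mm as it turns and its three lugs are free at 1.05 to 1.5 rad, best at 1.25 (stripe towards the red dot). Then it lifts straight off; earlier, pulling lifts the jar. Past 1.55 the lugs meet the next thread.
- tape: bystander: yellow roll of tape lying flat, 92 mm outside diameter, 26 mm high; origin under its centre
- block: bystander: eight-sided wooden block about 100 mm across, 50 mm high; origin under its centre
- tin: bystander: closed tin with a paper label, 66 mm diameter, 70 mm high; origin under its centre
Not all that is in view belongs to the job. Of the things shaped like the vise, the grey one is meant.

How it is judged:
On the way, in this order (a step that is already met when the one before it is completed fails the run):
1. the jaw is slid in against the jar while the cap is still screwed on (value of joint jaw above 0.0325 m and x of cap_mark in the frame of jar above 0.0185 m and z of cap in the frame of jar below 0.076 m), for 0.3 s.
2. the cap is unscrewed by the gripper while the jaw holds the jar (value of joint jaw above 0.0325 m and x of cap_mark in the frame of jar below 0.0155 m and contact force between the fingers and cap above 2 N and z of cap in the frame of jar below 0.09 m), for 0.05 s.
At the end, for the whole second after the job is handed in: Jaw closed to within 2 mm of touching the jar; jar upright between the jaws, down on the clamp (3 mm); the fingers hold the cap still and level (10 degrees), its underside 3 to 42 mm above the rim, within 20 mm of the axis, not touching the jar (value of joint jaw above 0.032 m and z of jar in the frame of vise below 0.015 m and angle between jar's own z axis and vertical below 0.08 rad and y of jar in the frame of vise above -0.004 m and x of jar in the frame of vise between -0.03 and 0.03 m and z of cap in the frame of jar between 0.086 and 0.125 m and horizontal distance between cap and jar_rim below 0.02 m and angle between cap's own z axis and vertical below 0.17 rad and contact force between the fingers and cap above 2 N and contact force between cap and jar below 0.1 N and linear speed of cap below 0.02 m/s and angular speed of cap below 0.2 rad/s); the arm keeps its last pose, push and grip.
It fails at once if the jar is lifted more than 6 mm off the clamp's base or tipped (z of jar in the frame of vise above 0.018 m or angle between jar's own z axis and vertical above 0.15 rad).
It fails at once if the cap is turned on well past the point where its thread lets go (more than 1.9 rad, 109 degrees, from the jar's x axis) (x of cap_mark in the frame of jar below -0.0078 m).
It fails at once if the tape is moved more than 15 mm (distance of tape from where it was at the start of the episode above 0.015 m).
It fails at once if the block is moved more than 15 mm (distance of block from where it was at the start of the episode above 0.015 m).
It fails at once if the tin is moved more than 15 mm (distance of tin from where it was at the start of the episode above 0.015 m).
It also fails if it takes over 51 s, if anything falls off the work surface, if the arm or the gripper's body presses on something with over 40 N, if the wrist force passes 120 N, or if a joint passes its speed limit or range.

## Working session

There is one attempt and no reset: what is moved stays moved. The work goes in short steps, Python scripts to look and compute and a tool call to move; the robot and the scene stay as the last step left them, time stands still between calls to the robot, and variables do not carry over. Pictures are saved under pics/ and viewed, at most 10 in all, crops included, and the job is handed in when it is done.

Besides the shell and the picture viewer there is one more tool, called after "Request:" as name([rows], argument=value, ...), one row to a line, values as JSON. step_arm: Moves the arm, as the interface text tells. Its arguments: {"type":"object","properties":{"rows":{"type":"array"},"newtons":{"type":"number"}},"required":["rows"]}

```bash
mkdir -p pics; cat > h.py <<'E'
import numpy as np, cv2
from station import arm
def grab(n,save=None):
    f=arm.grab_frame(n)
    if save: cv2.imwrite('pics/'+save,f['color'])
    return f
def ray(f,u,v,fish=False):
    h=f['color'].shape[0]; fl=h/2/np.tan(np.radians(f['vfov'])/2)
    R=cv2.Rodrigues(np.array(f['rvec'],float))[0]; t=np.array(f['tvec'],float).ravel()
    d=np.array([(u-f['cx'])/fl,(v-f['cy'])/fl]); 
    if fish:
        th=np.hypot(*d); c=np.r_[d/max(th,1e-9)*np.sin(th),np.cos(th)]
    else: c=np.r_[d,1]
    return -R.T@t, R.T@c
def atz(f,u,v,z,fish=False):
    o,d=ray(f,u,v,fish); return o+d*(z-o[2])/d[2]
E
python3 - <<'E'
from h import *
for n in ['top','scene']:
    f=grab(n,n+'0.png'); print(n,f['vfov'],f['cx'],f['cy'],ray(f,280,210))
print(arm.get_state())
E
```

```text
top 52.76888769136051 287.01107571172855 204.71195454152786 (array([0.29186791, 0.13307553, 0.96715951]), array([ 0.13110512, -0.01311744, -0.99149872]))
scene 57.03368852290809 282.2245526537708 207.74331196123197 (array([ 0.82456907, -0.41972098,  0.54126204]), array([-0.46357298,  0.68559584, -0.56136054]))
{'t': 0.1, 'q': array([ 1.52208377e+00,  3.59309455e-01,  1.11452914e-02, -3.47788342e-04,
       -1.22407422e+00, -2.88096830e-01]), 'qd': array([-0.00118991, -0.00166202,  0.0024389 ,  0.00245448,  0.00016059,
        0.00076659]), 'joint_efforts': array([-1.30399680e-03, -5.84166312e+01,  2.93749040e+01,  7.01554477e+00,
        1.01232881e-02, -4.22094922e-05]), 'eef_pos': array([0.22294163, 0.63665516, 0.22571079]), 'ee_rot': array([ 3.14011712e+00, -9.62877290e-05, -3.36927741e-01]), 'force': array([-0.20235739,  0.44717067,  0.19907572]), 'moment': array([-0.04887623,  0.06339731, -0.02592137]), 'gripper_force': 0.0, 'width': 0.08769716806276921}
```

View pics/top0.png

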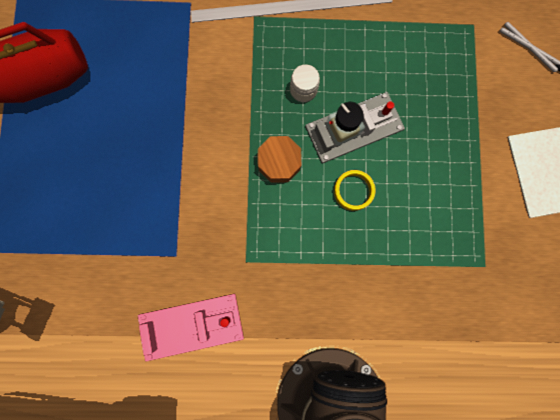

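View pics/scene0.png

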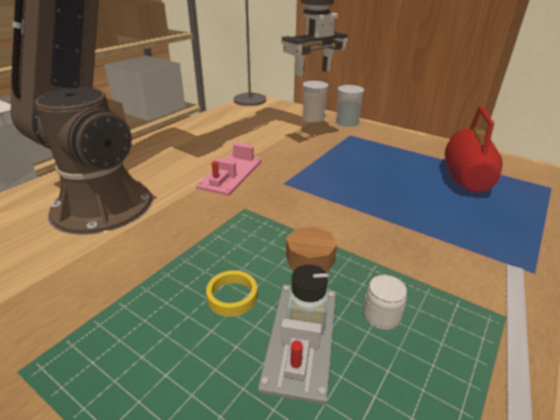

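The top view shows the grey vise with the cap at about (349,116), the handle top at about (390,106) and the fixed jaw near (321,135). The tin is at (305,80), the block at (279,158) and the tape at (355,190). The pink vise is a decoy. I'll zoom in on the grey one.

```bash
python3 - <<'E'
from h import *
a=cv2.imread('pics/top0.png')[80:170,295:415]; b=cv2.imread('pics/scene0.png')[255:400,255:345]
a=cv2.resize(a,None,fx=4,fy=4,interpolation=cv2.INTER_CUBIC)
b=cv2.resize(b,None,fx=3.5,fy=3.5,interpolation=cv2.INTER_CUBIC)
c=np.zeros((510,800,3),np.uint8); c[:360,:480]=a; c[:508,480:480+b.shape[1]]=b[:508]
cv2.imwrite('pics/c1.png',c)
f=arm.grab_frame('top')
for n,u,v,z in [('cap',349,116,.113),('handle',390,106,.078),('tin',305,72,.07),('block',279,158,.05),('tape',355,190,.026),
 ('plateA',310,134,.012),('plateB',327,160,.012),('plateC',404,126,.012),('plateD',387,95,.012)]:
    print(n,atz(f,u,v,z).round(4))
E
```

```text
cap [ 0.6088 -0.0195  0.113 ]
handle [ 0.6478 -0.1171  0.078 ]
tin [0.7246 0.0721 0.07  ]
block [0.5297 0.1258 0.05  ]
tape [ 0.4663 -0.0486  0.026 ]
plateA [0.5993 0.0542 0.012 ]
plateB [0.538  0.0139 0.012 ]
plateC [ 0.6257 -0.1684  0.012 ]
plateD [ 0.7015 -0.1289  0.012 ]
```

View pics/c1.png

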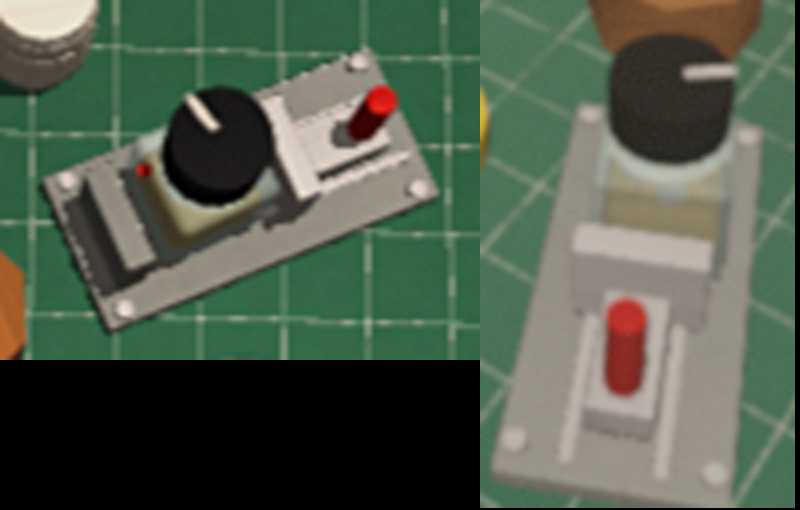

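```bash
cat >> h.py <<'E'
def proj(f,P):
    h=f['color'].shape[0]; fl=h/2/np.tan(np.radians(f['vfov'])/2)
    K=np.array([[fl,0,f['cx']],[0,fl,f['cy']],[0,0,1]])
    return cv2.projectPoints(np.array(P,float).reshape(-1,3),np.array(f['rvec'],float),np.array(f['tvec'],float),K,None)[0].reshape(-1,2)
E
python3 - <<'E'
from h import *
from scipy.optimize import least_squares
f=arm.grab_frame('top'); g=arm.grab_frame('scene')
t=np.array([(42,182),(110,332),(438,195),(367,47)])/4+[295,80]
s=(np.array([(582,104),(763,124),(735,508),(493,468)])-[480,0])/3.5+[255,255]
m=np.array([(50,67),(-50,67),(-50,-147),(50,-147)])/1e3   # A,B,C,D
ms=np.array([(-50,67),(50,67),(50,-147),(-50,-147)])/1e3
def W(p,m,z=.012):
    c,q=np.cos(p[2]),np.sin(p[2]); return np.c_[m@np.array([[c,q],[-q,c]])+p[:2],np.full(len(m),z)]
for lab,fun in [('top',lambda p:(proj(f,W(p,m))-t).ravel()),('scene',lambda p:(proj(g,W(p,ms))-s).ravel()),
   ('both',lambda p:np.r_[(proj(f,W(p,m))-t).ravel(),(proj(g,W(p,ms))-s).ravel()])]:
    r=least_squares(fun,[.61,-.02,.43],x_scale=[.01,.01,.01]); p=r.x; print(lab,p.round(4),r.fun.round(1))
    print(' seat',p[:2],'handle0',W(p,np.array([[0,-.122]])).round(4))
P=lambda x,y,k:(295+x/4,80+y/4) if k else ((x-480)/3.5+255,y/3.5+255)
print('handle top',atz(f,*P(382,101,1),.078),'scene',atz(g,*P(627,314,0),.078))
print('cap top',atz(f,*P(223,138,1),.113),'scene',atz(g,*P(672,78,0),.113))
a,b=atz(f,*P(188,97,1),.113),atz(f,*P(216,130,1),.113); print('stripe angle',np.arctan2(*(a-b)[[1,0]]))
print('dot',atz(f,*P(144,171,1),.074))
E
```

```text
top [ 0.603  -0.0158  0.4309] [-0.4 -0.3  0.   0.4  0.3  0.   0.  -0.1]
 seat [ 0.60303036 -0.01576756] handle0 [[ 0.654  -0.1266  0.012 ]]
scene [ 0.6079 -0.016   0.4275] [-0.7 -0.8  0.4  0.5  0.1  0.3  0.1 -0.2]
 seat [ 0.60790676 -0.01600576] handle0 [[ 0.6585 -0.127   0.012 ]]
both [ 0.6063 -0.0159  0.4305] [-0.3 -1.7  0.1 -1.   0.4 -1.3  0.1 -1.4 -1.5 -1.2 -0.5  0.1 -0.5 -0.5
 -0.5 -0.7]
 seat [ 0.60627134 -0.01590687] handle0 [[ 0.6572 -0.1268  0.012 ]]
handle top [ 0.64954225 -0.11827661  0.078     ] scene [ 0.65316444 -0.11877765  0.078     ]
cap top [ 0.61218171 -0.02326769  0.113     ] scene [ 0.61588418 -0.02470408  0.113     ]
stripe angle 0.6976205099950664
dot [0.60645033 0.01334309 0.074     ]
```

Request:
step_arm([
  [0.428, -0.755, -0.02, 0.767, 0.036],
  [0.428, -0.755, -0.02, 0.767, 0.036],
  [0.428, -0.755, -0.02, 0.767, 0.036],
  [0.428, -0.755, -0.02, 0.767, 0.036],
  [0.428, -0.755, -0.02, 0.767, 0.036],
  [0.428, -0.755, -0.02, 0.767, 0.036],
  [0.428, -0.755, -0.02, 0.767, 0.036],
  [0.428, -0.755, -0.02, 0.767, 0.036],
  [0.428, -0.755, -0.02, 0.767, 0.036],
  [0.428, -0.755, -0.02, 0.767, 0.036],
  [0.428, -0.755, -0.02, 0.767, 0.036],
  [0.428, -0.755, -0.02, 0.767, 0.036],
  [0.428, -0.755, -0.02, 0.767, 0.036],
  [0.428, -0.755, -0.02, 0.767, 0.036],
  [0.428, -0.755, -0.02, 0.767, 0.036],
  [0.428, -0.755, -0.02, 0.767, 0.036],
  [0.428, -0.755, -0.02, 0.767, 0.036],
  [0.428, -0.755, -0.02, 0.767, 0.036],
  [0.428, -0.755, -0.02, 0.767, 0.036],
  [0.428, -0.755, -0.02, 0.767, 0.036],
])

```text
t: 2.25
eef_pos: [0.6507, -0.118, 0.206]
ee_rot: [-3.141, 0.001, 0.429]
force: [-0.1, -0.2, -0.2]
width: 0.0358
gripper_force: 0.0
```

```bash
python3 - <<'E'
from h import *
f=grab('wrist','w1.png'); s=arm.get_state(); print(s['t'],s['eef_pos'],s['ee_rot'],s['q'],s['width'],s['force'])
E
```

```text
2.3 [ 0.65064286 -0.11733258  0.20643241] [-3.14120226e+00  2.52349579e-04  4.30323972e-01] [ 1.15746626e-01  3.48662859e-01 -4.93193410e-02 -3.17965271e-04
 -1.17317491e+00  1.88549680e+00] 0.03642889770023498 [-0.35304121 -0.32834865  0.21235613]
```

View pics/w1.png

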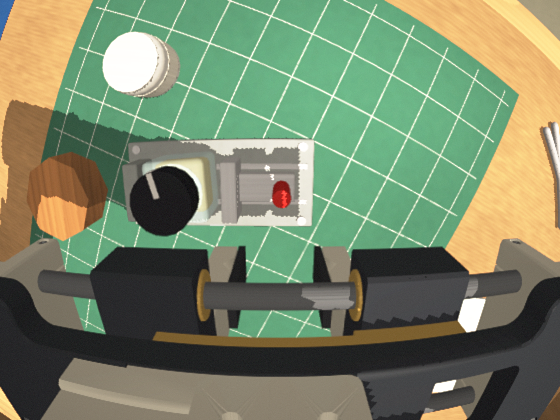

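The wrist view shows the handle post at (282,194), the cap top centred at about (166,200) and the stripe from (148,173) to (157,198). The clamp is square to the image.

```bash
python3 - <<'E'
from h import *
f=arm.grab_frame('wrist'); print(ray(f,f['cx'],f['cy'],True),f['cx'],f['cy'])
a=f['color'].astype(int); m=(a[...,2]>130)&(a[...,1]<70)&(a[...,0]<70); m[:,:250]=0; m[:,320:]=0;m[:160]=0;m[230:]=0
v,u=np.nonzero(m); print(u.min(),u.max(),v.min(),v.max())
for z in range(v.min(),v.max()+1,2): print(z,u[v==z].min(),u[v==z].max(),end=' | ')
print()
for uv,z in [((282,202),.078),((282,184),.078),((166,205),.113),((166,198),.113),((148,173),.113),((157,198),.113)]: print(uv,z,atz(f,*uv,z,True).round(4))
c=(f['color'][130:240,110:330]); cv2.imwrite('pics/c2.png',cv2.resize(c,None,fx=3.6,fy=3.6,interpolation=cv2.INTER_CUBIC))
E
```

```text
(array([ 0.71997033, -0.0842659 ,  0.36544443]), array([-0.25895933, -0.11928872, -0.95849375])) 279.25687782303436 208.43609681117934
273 290 181 207
181 283 283 | Traceback (most recent call last):
  File "<stdin>", line 5, in <module>
    return umr_minimum(a, axis, None, out, keepdims, initial, where)
ValueError: zero-size array to reduction operation minimum which has no identity
```

```bash
python3 - <<'E'
from h import *
f=arm.grab_frame('wrist')
for uv,z in [((282,200),.078),((282,184),.033),((166,205),.113),((166,198),.113),((148,173),.113),((157,198),.113)]: print(uv,z,atz(f,*uv,z,True).round(4))
c=(f['color'][130:240,110:330]); cv2.imwrite('pics/c2.png',cv2.resize(c,None,fx=3.6,fy=3.6,interpolation=cv2.INTER_CUBIC))
E
```

```text
(282, 200) 0.078 [ 0.6507 -0.1186  0.078 ]
(282, 184) 0.033 [ 0.6556 -0.1168  0.033 ]
(166, 205) 0.113 [ 0.6147 -0.0274  0.113 ]
(166, 198) 0.113 [ 0.6205 -0.0254  0.113 ]
(148, 173) 0.113 [ 0.6341 -0.0031  0.113 ]
(157, 198) 0.113 [ 0.6171 -0.0178  0.113 ]
```

View pics/c2.png

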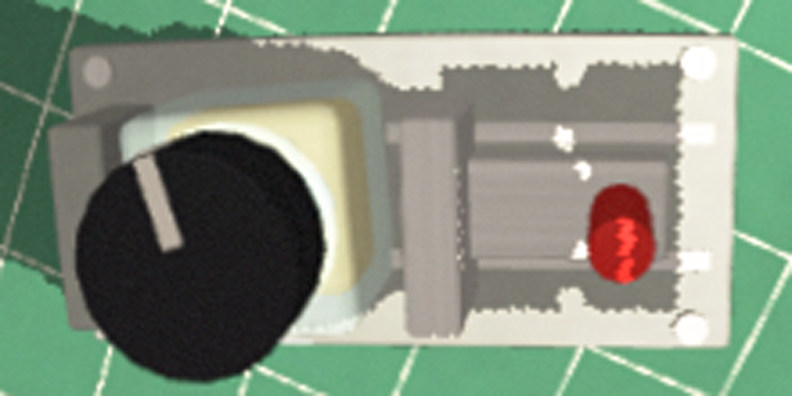

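The handle top measures (0.651, -0.1186), and all three cameras agree. I'll descend over the post and grip it along the slide direction.

Request:
step_arm([
  [0, -0.001, -0.05, 0, 0.036],
  [0, -0.001, -0.1, 0, 0.036],
  [0, -0.001, -0.125, 0, 0.036],
  [0, -0.001, -0.14, 0, 0.036],
  [0, -0.001, -0.148, 0, 0.036],
  [0, -0.001, -0.148, 0, 0.036],
  [0, -0.001, -0.148, 0, 0.01],
  [0, -0.001, -0.148, 0, 0.01],
  [0, -0.001, -0.148, 0, 0.01],
  [0, -0.001, -0.148, 0, 0.01],
  [0, -0.001, -0.148, 0, 0.01],
], newtons=30)

```text
t: 3.5
eef_pos: [0.652, -0.1192, 0.0599]
ee_rot: [3.14, -0.002, 0.43]
force: [-0.0, -0.5, 5.1]
width: 0.017
gripper_force: 30.0
```

Request:
step_arm([
  [-0.0008, 0.0018, 0, 0, 0.01],
  [-0.0017, 0.0036, 0, 0, 0.01],
  [-0.0025, 0.0055, 0, 0, 0.01],
  [-0.0033, 0.0073, 0, 0, 0.01],
  [-0.0042, 0.0091, 0, 0, 0.01],
  [-0.005, 0.0109, 0, 0, 0.01],
  [-0.0058, 0.0127, 0, 0, 0.01],
  [-0.0067, 0.0145, 0, 0, 0.01],
  [-0.0075, 0.0164, 0, 0, 0.01],
  [-0.0083, 0.0182, 0, 0, 0.01],
  [-0.0083, 0.0182, 0, 0, 0.01],
])

```text
t: 4.6
eef_pos: [0.6448, -0.1031, 0.06]
ee_rot: [3.138, -0.002, 0.43]
force: [4.4, -12.0, 1.5]
width: 0.0171
gripper_force: 30.0
```

Request:
step_arm([
  [-0.0006, 0.0014, 0, 0, 0.01],
  [-0.0012, 0.0027, 0, 0, 0.01],
  [-0.0018, 0.0039, 0, 0, 0.01],
  [-0.0018, 0.0039, 0, 0, 0.01],
])

```text
t: 5.0
eef_pos: [0.643, -0.0992, 0.06]
ee_rot: [3.138, -0.002, 0.43]
force: [5.4, -12.8, 1.1]
width: 0.0172
gripper_force: 30.0
```

Request:
step_arm([
  [-0.0004, 0.0009, 0, 0, 0.01],
  [-0.0008, 0.0018, 0, 0, 0.01],
  [-0.0008, 0.0018, 0, 0, 0.01],
])

```text
t: 5.3
eef_pos: [0.6423, -0.0975, 0.06]
ee_rot: [3.138, -0.002, 0.43]
force: [5.1, -12.7, 0.7]
width: 0.0171
gripper_force: 30.0
```

Request:
step_arm([
  [-0.0004, 0.0009, 0, 0, 0.01],
  [-0.0006, 0.0014, 0, 0, 0.01],
  [-0.0006, 0.0014, 0, 0, 0.01],
])

```text
t: 5.6
eef_pos: [0.6422, -0.0973, 0.06]
ee_rot: [3.136, -0.003, 0.43]
force: [8.8, -20.0, -1.9]
width: 0.017
gripper_force: 30.0
```

Request:
step_arm([
  [-0.0004, 0.0009, 0, 0, 0.01],
  [-0.0006, 0.0014, 0, 0, 0.01],
  [-0.0006, 0.0014, 0, 0, 0.01],
])

```text
t: 5.9
eef_pos: [0.6422, -0.0973, 0.06]
ee_rot: [3.135, -0.003, 0.43]
force: [11.3, -26.9, -5.8]
width: 0.017
gripper_force: 30.0
```

Request:
step_arm([
  [0.0004, -0.0009, 0, 0, 0.01],
  [0.0004, -0.0009, 0, 0, 0.036],
  [0.0004, -0.0009, 0, 0, 0.036],
  [0.0004, -0.0009, 0, 0, 0.036],
  [0.0004, -0.0009, 0.03, 0, 0.036],
  [0.0004, -0.0009, 0.07, 0, 0.036],
  [0.0004, -0.0009, 0.12, 0, 0.06],
  [-0.03, 0.07, 0.12, -0.15, 0.08],
  [-0.036, 0.082, 0.12, -0.3, 0.08],
  [-0.036, 0.082, 0.12, -0.45, 0.08],
  [-0.036, 0.082, 0.12, -0.53, 0.08],
  [-0.036, 0.082, 0.12, -0.53, 0.08],
])

```text
t: 7.1
eef_pos: [0.6025, -0.0093, 0.1786]
ee_rot: [-3.141, 0.0, -0.1]
force: [0.7, -0.3, 0.7]
width: 0.0771
gripper_force: 0.0
```

```bash
python3 - <<'E'
from h import *
f=grab('wrist','w2.png'); s=arm.get_state(); print(s['t'],s['eef_pos'],s['ee_rot'],s['q'],s['force'])
g=grab('top','t2.png')
a=f['color'][100:310,140:440]; b=g['color'][80:170,295:415]
c=np.zeros((600,800,3),np.uint8); c[:420,:600]=cv2.resize(a,None,fx=2,fy=2); c[420:600,:240]=cv2.resize(b,None,fx=2,fy=2,interpolation=cv2.INTER_CUBIC)
cv2.imwrite('pics/c3.png',c)
E
```

```text
7.15 [ 0.60261939 -0.009615    0.17848565] [-3.14132913e+00  4.06660616e-04 -9.69232316e-02] [ 3.07648661e-01  2.76145414e-01 -2.20765258e-01 -4.57609664e-04
 -1.07415580e+00  1.16644247e+00] [ 0.04144885 -0.09793152  0.47361778]
```

View pics/c3.png

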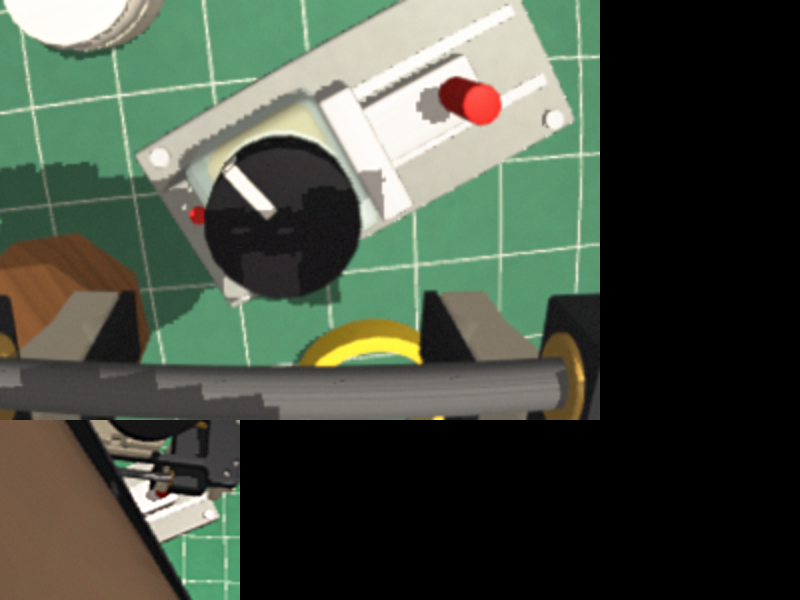

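```bash
python3 - <<'E'
from h import *
f=arm.grab_frame('wrist')
P=lambda x,y:(140+x/2,100+y/2)
A=lambda x,y,z:atz(f,*P(x,y),z,True)
for n,x,y in [('L',205,222),('R',361,222),('bot',284,298),('c',283,220),('so',234,172),('si',272,215)]: print(n,A(x,y,.113).round(4))
d=A(234,172,.113)-A(272,215,.113); print('stripe rel clamp',np.arctan2(d[1],d[0])-.43)
print('handle',A(482,103,.078).round(4),'dot',A(198,214,.074).round(4))
E
```

```text
L [0.613  0.0166 0.113 ]
R [ 0.6075 -0.0397  0.113 ]
bot [ 0.5805 -0.0091  0.113 ]
c [ 0.611  -0.0116  0.113 ]
so [0.6303 0.004  0.113 ]
si [ 0.6132 -0.0079  0.113 ]
stripe rel clamp 0.17478175602597118
handle [ 0.6426 -0.0974  0.078 ] dot [0.6053 0.0248 0.074 ]
```

Request:
step_arm([
  [0.0075, -0.0017, -0.03, 0, 0.08],
  [0.0075, -0.0017, -0.055, 0, 0.08],
  [0.0075, -0.0017, -0.07, 0, 0.08],
  [0.0075, -0.0017, -0.0795, 0, 0.08],
  [0.0075, -0.0017, -0.0795, 0, 0.08],
  [0.0075, -0.0017, -0.0795, 0, 0.05],
  [0.0075, -0.0017, -0.0795, 0, 0.05],
  [0.0075, -0.0017, -0.0795, 0, 0.05],
  [0.0075, -0.0017, -0.0795, 0, 0.05],
  [0.0075, -0.0017, -0.0795, 0, 0.05],
], newtons=25)

```text
t: 8.25
eef_pos: [0.611, -0.0115, 0.0999]
ee_rot: [-3.141, -0.002, -0.099]
force: [-0.2, 2.3, 3.1]
width: 0.057
gripper_force: 25.0
```

Request:
step_arm([
  [0, 0, 0, 0, 0.045],
  [0, 0, 0, 0, 0.045],
  [0, 0, 0.0001, 0.08, 0.045],
  [0, 0, 0.0002, 0.16, 0.045],
  [0, 0, 0.0003, 0.24, 0.045],
  [0, 0, 0.0004, 0.32, 0.045],
  [0, 0, 0.0005, 0.4, 0.045],
  [0, 0, 0.0005, 0.4, 0.045],
], newtons=38)

```text
t: 9.05
eef_pos: [0.6113, -0.012, 0.1004]
ee_rot: [3.141, -0.002, 0.303]
force: [0.2, 1.0, 6.4]
width: 0.0571
gripper_force: 38.0
```

```bash
python3 - <<'E'
from h import *
f=grab('wrist'); s=arm.get_state(); print(s['t'],s['eef_pos'],s['ee_rot'],s['q'],s['force'],s['moment'],s['width'])
g=grab('scene')
c=np.zeros((600,800,3),np.uint8); c[:420,:560]=f['color']; b=g['color'][230:400,240:380]; c[:340,560:800]=cv2.resize(b,None,fx=2,fy=2)[:,:240]
cv2.imwrite('pics/c4.png',c)
E
```

```text
9.1 [ 0.61125968 -0.01203998  0.10043689] [ 3.14090149e+00 -1.58366069e-03  3.01491688e-01] [ 2.99859446e-01  3.61343677e-01 -2.95831205e-01  8.70793540e-04
 -9.12036841e-01  1.57189552e+00] [-0.49789529  0.63934845  5.45553516] [0.30899286 0.06241057 0.13111265] 0.05688285974407949
```

View pics/c4.png

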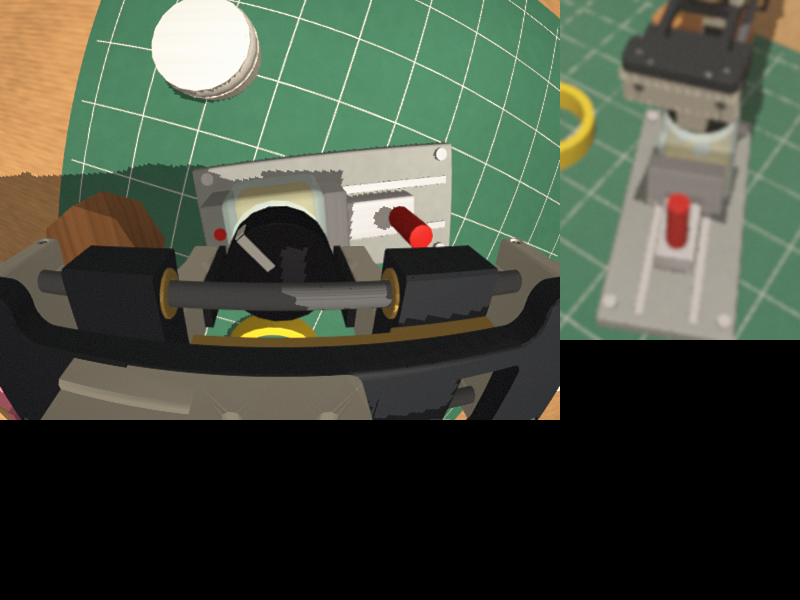

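The stripe runs (240,232)–(272,269) and the jar still sits square in the clamp. Next I'll check the stripe angle.

```bash
python3 - <<'E'
from h import *
f=arm.grab_frame('wrist')
A=lambda x,y,z:atz(f,x,y,z,True)
d=A(241,233,.1135)-A(271,268,.1135); print('stripe',np.arctan2(d[1],d[0])-.43, A(422,236,.078), A(241,233,.1135))
E
```

```text
stripe 0.5217038512016665 [ 0.64215492 -0.09737193  0.078     ] [0.62541702 0.01276767 0.1135    ]
```

Request:
step_arm([
  [0, 0, 0.0001, 0.08, 0.045],
  [0, 0, 0.0003, 0.16, 0.045],
  [0, 0, 0.0004, 0.24, 0.045],
  [0, 0, 0.0005, 0.32, 0.045],
  [0, 0, 0.0006, 0.4, 0.045],
  [0, 0, 0.0007, 0.48, 0.045],
  [0, 0, 0.0008, 0.56, 0.045],
  [0, 0, 0.0009, 0.64, 0.045],
  [0, 0, 0.001, 0.69, 0.045],
  [0, 0, 0.001, 0.69, 0.045],
  [0, 0, 0.001, 0.69, 0.045],
])

```text
t: 10.3
eef_pos: [0.611, -0.0113, 0.1013]
ee_rot: [3.141, -0.001, 0.991]
force: [-1.3, 5.2, 5.6]
width: 0.0569
gripper_force: 38.0
```

```bash
python3 - <<'E'
from h import *
f=grab('wrist'); s=arm.get_state(); print(s['t'],s['eef_pos'],s['ee_rot'],s['q'],s['force'],s['moment'],s['width'])
c=cv2.resize(f['color'][130:340,160:460],None,fx=2.6,fy=2.6); cv2.imwrite('pics/c5.png',c)
E
```

```text
10.35 [ 0.61105192 -0.01130696  0.10131522] [ 3.14072659e+00 -1.36019379e-03  9.90827211e-01] [ 3.00594302e-01  3.60235951e-01 -2.94724582e-01 -2.50271546e-04
 -9.14235531e-01  2.26118125e+00] [-1.43870972  4.32337278  5.19047407] [1.64629986 0.46974218 0.07824941] 0.0570183942841725
```

View pics/c5.png

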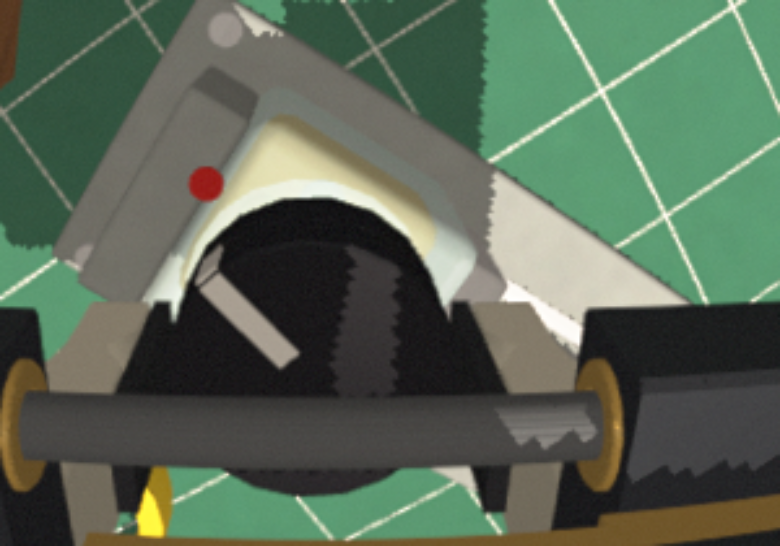

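The stripe runs (205,282)–(287,360) in the crop and the red dot is at (206,184). The jar is still parallel to the jaws.

```bash
python3 - <<'E'
from h import *
f=arm.grab_frame('wrist')
A=lambda x,y,z:atz(f,160+x/2.6,130+y/2.6,z,True)
d=A(205,282,.1145)-A(287,360,.1145); print('stripe',np.arctan2(d[1],d[0])-.43)
for p in [A(205,282,.1145),A(206,184,.074)]: e=p[:2]-[.611,-.0113]; print(np.arctan2(e[1],e[0])-.43, np.hypot(*e))
E
```

```text
stripe 1.312692903243729
1.3924204883040157 0.027963211106194513
1.3088631434864118 0.03657312315448939
```

The stripe is at about 1.27–1.3 rad, inside the free window. I'll lift a little first and watch the force.

Request:
step_arm([
  [0, 0, 0.001, 0, 0.045],
  [0, 0, 0.002, 0, 0.045],
  [0, 0, 0.003, 0, 0.045],
])

```text
t: 10.7
eef_pos: [0.61, -0.0118, 0.1029]
ee_rot: [-3.141, 0.0, 0.99]
force: [0.5, 3.2, -3.3]
width: 0.057
gripper_force: 38.0
```

Request:
step_arm([
  [0, 0, 0, 0, 0.045],
  [0, 0, 0, 0, 0.045],
])

```text
t: 10.9
eef_pos: [0.6101, -0.0118, 0.1031]
ee_rot: [-3.141, 0.0, 0.99]
force: [-0.3, 4.5, -3.3]
width: 0.0572
gripper_force: 38.0
```

Request:
step_arm([
  [0, 0.0008, 0, 0, 0.045],
  [0, 0.0008, 0.001, 0, 0.045],
  [0, 0.0008, 0.001, 0, 0.045],
])

```text
t: 11.2
eef_pos: [0.6104, -0.0115, 0.1047]
ee_rot: [3.142, 0.0, 0.99]
force: [-0.9, 1.1, -1.5]
width: 0.0569
gripper_force: 38.0
```

Request:
step_arm([
  [0, 0, 0.0015, 0, 0.045],
  [0, 0, 0.003, 0, 0.045],
  [0, 0, 0.003, 0, 0.045],
])

```text
t: 11.5
eef_pos: [0.6107, -0.0114, 0.108]
ee_rot: [3.141, -0.0, 0.99]
force: [0.1, -0.3, -0.0]
width: 0.0571
gripper_force: 38.0
```

The cap is free, with almost no force on the tool. I'll raise it to a finger's breadth.

Request:
step_arm([
  [0, 0, 0.004, 0, 0.045],
  [0, 0, 0.009, 0, 0.045],
  [0, 0, 0.014, 0, 0.045],
  [0, 0, 0.019, 0, 0.045],
  [0, 0, 0.022, 0, 0.045],
  [0, 0, 0.022, 0, 0.045],
  [0, 0, 0.022, 0, 0.045],
  [0, 0, 0.022, 0, 0.045],
  [0, 0, 0.022, 0, 0.045],
])

```text
t: 12.4
eef_pos: [0.6103, -0.0112, 0.1293]
ee_rot: [-3.141, 0.0, 0.99]
force: [-0.2, -0.4, -0.5]
width: 0.057
gripper_force: 38.0
```

```bash
python3 - <<'E'
from h import *
f=grab('wrist'); s=arm.get_state(); print(s['t'],s['eef_pos'],s['ee_rot'],s['qd'],s['force'],s['width'],s['gripper_force'])
g=grab('scene')
c=np.zeros((420,800,3),np.uint8); c[:,:390]=cv2.resize(f['color'][130:340,160:355],None,fx=2,fy=2); b=g['color'][240:380,260:390]
c[:,400:790]=cv2.resize(b,None,fx=3,fy=3,interpolation=cv2.INTER_CUBIC); cv2.imwrite('pics/c6.png',c)
E
```

```text
12.45 [ 0.61031844 -0.01119569  0.12929897] [-3.14128265e+00  3.73910935e-04  9.90207665e-01] [ 4.05763412e-04 -1.51473319e-04 -7.29260631e-04 -5.32332135e-04
  5.93921436e-05 -1.74900668e-04] [-0.14467556  0.41746555 -0.6749137 ] 0.05690847643755945 37.9999566078186
```

View pics/c6.png

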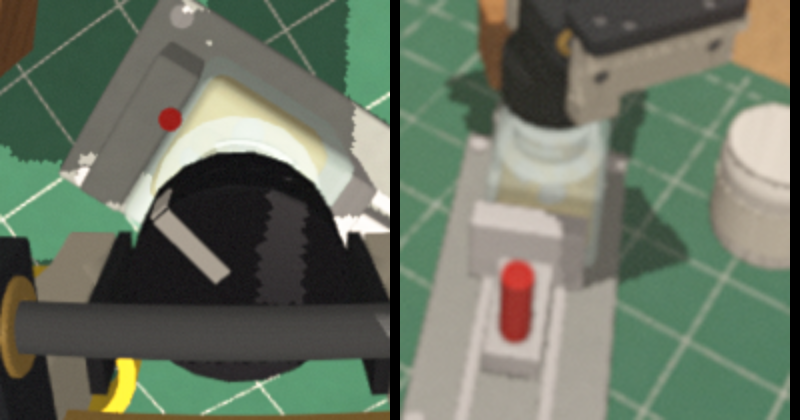

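The cap is held level above the open jar. The jar is still seated, the jaw is closed, and the cap's weight (about 0.6 N) is the only load on the tool. I'm handing it in.

```bash
python3 -c "
from station import arm
print(arm.job_done())"
```

```text
the job is handed in; nothing more can be done
None
```

I handed the job in at about 12.5 s: the jaw is closed on the jar, and the cap is unscrewed and held level and still about 18 mm above the open mouth. The hand-in call did not return a verdict.

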